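Wind the hand press down on a brass cap with the loose crank

TASK

The thin brass cap in the hand screw press has to be held for the next job: fit the loose crank fully home on the square end of the press screw, wind the screw clockwise for several turns until you feel its sprung foot holding the cap firmly, then lift the crank off and lay it flat on its green mat. Do not crush the cap, do not lean on or wrench the crank on its screw, and leave the other things where they are.

Things in the scene. Friction and masses are not known exactly. Their poses are not given: they have to be found in the camera images.
- spindle (a point): fixed point on the press screw's upright axis, in the top face of the brass nut, 164 mm over the bed. The screw end above it: a dark round collar 29 mm across, on which a fitted crank rests; a 14 mm square, 26 mm long; a 4 mm cone (14 to 9 mm). At the start the collar's top is 43 to 53 mm above this point and the square stands at any angle: neither is measured, see or feel them
- press: green two-pillar hand press, fixed; origin mid-underside of its 110 x 200 mm base. Nuts on the pillars (y = +-72 mm) reach 169 mm. Turned clockwise from above the screw sinks 10 mm a turn, the fitted crank with it, against a steady 0.4 N m (5 N at the handle), and stays where left. After 1.7 to 2.9 turns its 34 mm sprung foot meets the cap
- cap: thin brass cap, six-sided, 34 mm across flats, 30 mm high, mouth down in the nest under the foot; origin mid lower rim. Past the touch the foot's force grows by 200 N a turn (each 100 N adds 2 N at the handle); after 1.2 turns the spring is solid. 0.3 to 1 turn past the touch (60 to 200 N) holds it firmly; above 260 N crushes it
- crank_hub (a point): loose crank (0.34 kg): centre of its bright hub, 30 x 30 x 38 mm high, 19 mm above the flat underside; z up along the oiled socket, a 15.5 mm square right through, sides parallel to the hub's, 1.5 mm lead-in below. Fully home its underside sits on the screw's collar; on the square's corners it stands 26 mm higher. Lies flat on the mat, handle up. Grip the hub across y
- crank_handle (a point): middle of the crank's upright black handle, a freely revolving sleeve 22 mm across, 50 mm high, on the crank's +x side, 80 mm from the hub axis and 23 mm above crank_hub; its top is 67 mm above the crank's underside. The red arm to it is 20 mm wide, 14 mm thick, flush with the underside
- crank: the same crank, origin mid-underside of the hub, axes as crank_hub. On the screw it stands up to 200 N of contact force (all contacts added up); wound evenly, home and followed down, it feels about 100 N
- mat: dark green rubber mat, 200 (x) x 160 (y) x 4 mm, fixed on the bed, left or right of the press; origin mid-underside
- nest: dark steel nest block on the press base, 56 x 56 mm, with a low six-sided rim round the cap; origin mid-underside
- tray: bystander: white open tray 200 x 130 x 32 mm with three more brass caps; origin mid-underside
- pot: bystander: white plastic pot, 90 mm across, 100 mm high; origin mid-underside
- oil: bystander: green oil bottle, 56 mm across, 150 mm high; origin mid-underside
- spanner: bystander: steel spanner 200 mm long lying on the bed; origin near its middle

How it is judged:
On the way, in this order (a step that is already met when the one before it is completed fails the run):
1. the crank's socket is on the square end of the screw (horizontal distance between crank_hub and spindle below 0.005 m and angle between crank_hub's own z axis and vertical below 0.12 rad and z of crank_hub in the frame of spindle below 0.078 m), for 0.2 s.
2. the foot is wound down on the cap, pressing with 40 N or more, with the crank on the screw and home (contact force between cap and press above 40 N and horizontal distance between crank_hub and spindle below 0.005 m and angle between crank_hub's own z axis and vertical below 0.12 rad and z of crank_hub in the frame of spindle below 0.046 m), for 0.2 s.
At the end, for the whole second after the job is handed in: The crank lies flat (within 0.1 rad) and still on the green mat, the middle of its hub over the mat; the foot holds the cap with 40 to 220 N; the cap is upright (0.06 rad) and centred in its nest within 4 mm (contact force between cap and press between 40 and 220 N and horizontal distance between cap and nest below 0.004 m and angle between cap's own z axis and vertical below 0.06 rad and x of crank_hub in the frame of mat between -0.1 and 0.1 m and y of crank_hub in the frame of mat between -0.08 and 0.08 m and z of crank_hub in the frame of mat below 0.028 m and angle between crank_hub's own z axis and vertical below 0.1 rad and linear speed of crank below 0.03 m/s); the robot touches nothing.
It fails at once if the cap is crushed: the foot presses on it with more than 260 N (contact force between cap and press above 260 N).
It fails at once if the crank is leaned on or wrenched: more than 200 N between the crank and the press (contact force between crank and press above 200 N).
It fails at once if the tray of caps, the pot, the oil bottle or the spanner is moved by more than 30 mm (distance of any of tray, pot, oil, spanner from where it was at the start of the episode above 0.03 m).
It also fails if it takes over 72 s, if anything falls off the work surface, if the arm or the gripper's body presses on something with over 40 N, if the wrist force passes 120 N, or if a joint passes its speed limit or range.

ROBOT

A 7-joint arm with a two-finger parallel gripper is mounted at the origin on the work surface. World frame = base frame: x ahead of the robot, y to its left, z up, the work surface at z = 0. Lengths are in m, angles in rad, forces in N, time in s.
With the tool pointing down it reaches from about 0.425 to 0.825 m from the base axis. Payload 3.6 kg.
Tool frame: the origin (TCP) lies where the fingers leave the gripper's body, on its centre line; the fingertips stand 73 mm ahead of it and the grasp point (between the pads) lies 54 mm ahead of it; x points along the fingers, y is the direction in which the jaws open and shut, and the axes are right-handed (so a half turn about x gives the same grasp; the last joint's range is limited). The gripper opens to 85 mm and grips with 20 to 120 N. Pads are 22 mm wide; open, the fingers measure 114 mm over their backs; the gripper's body (76 mm by 85 mm) begins 54 mm behind the grasp point. The pads swing forward as they close: fully open they stand 13 mm farther back than shut.
Start: joints at [-1.306, 0.615, -0.013, 1.423, 0.008, 1.103, -0.04], TCP at [0.187, 0.623, 0.304] pointing down, gripper open.
Joint ranges: [-3.12, 3.12], [-0.3, 2.06], [-1.34, 1.32], [0.26, 2.42], [-1.36, 4.5], [0.01, 1.98], [-2.84, 2.84]. Speed limits (rad/s): [2.79, 2.79, 3.14, 3.14, 3.14, 3.14, 3.14].

INTERFACE

Orientations are given as a unit quaternion [x, y, z, w].
In Python, from station import arm, snapshot, camera_info, ticket gives the robot as it stands. Calls block until the motion is done:
- arm.movep(position, orientation): joint-space move of the TCP to a pose.
- arm.line_to(position, velocity=0.15, ori=None): straight line of the TCP; ori=None keeps the orientation; velocity is the mean speed in m/s.
- arm.move_j(angles): joint-space move.
- arm.move_gripper(opening, effort=None): opening from 0.0 (shut) to 1.0 (fully open); effort is the grip in N (None keeps the last); returns when the fingers have stopped.
- arm.pause(seconds).
- arm.ik(position, orientation): joint angles nearest the present ones, or None.
- snapshot(name): name is "scene" or "top"; returns the picture (400x640x3 uint8, blue, green, red); there is no depth.
- camera_info(name): a dict with "fx", "fy", "cx", "cy" (pixels), "R" (3x3) and "t" (3): a world point X has camera coordinates R X + t. Camera axes: x right, y down, z forward; pixel columns grow to the right and rows downward; lengths in m; the calibration is good to about 2 mm. A picture is of the moment at which its call begins. camera_info takes no time and is no camera call.
A pose or a line that the arm cannot do raises arm.MotionError and nothing moves.
- ticket.finish_job(): hands the job in, once; it reports no verdict.
Readings, each from a call of its own:
- arm.read_time(): time.
- arm.read_joint_positions(): joint angles.
- arm.read_dq(): joint speeds.
- arm.read_effort(): joint torques, N m.
- arm.read_tool_pos(): TCP position.
- arm.read_eef_rot(): TCP orientation.
- arm.read_ft_force(): force on the tool from outside, world axes, zero at the start.
- arm.read_wrist_torque(): the same for the moment, N m.
- arm.read_opening(): opening from 0.0 (shut) to 1.0 (fully open).
Only numpy, scipy, OpenCV 4.12 (cv2) and the standard library are available. Lean on these libraries where they do the work, as an engineer would, in place of code of your own. Each camera call takes 0.05 s, during which the arm holds its last target. There are 200 camera calls.

## Working session

There is one attempt and no reset: what is moved stays moved. The work goes in short steps, each a Python script; the robot and the scene stay as the last script left them, time stands still between calls to the robot, and variables do not carry over. Pictures are saved under pics/ and viewed, about 8 in all and at most 12, crops included, and the job is handed in when it is done.

```bash
ls; mkdir -p pics; python3 - <<'E'
from station import arm, snapshot, camera_info
import cv2
for n in("scene","top"):
    im=snapshot(n); cv2.imwrite(f"pics/{n}0.png",im); print(n,camera_info(n))
print(arm.read_time(),arm.read_tool_pos(),arm.read_eef_rot(),arm.read_ft_force())
E
```

```text
pics
scene {'fx': 484.05651034108763, 'fy': 484.05651034108763, 'cx': 321.49513023151974, 'cy': 202.56951873105535, 'R': array([[ 0.35638258,  0.93412384, -0.02010237],
       [ 0.70053761, -0.28137867, -0.65579959],
       [-0.61825441,  0.21963308, -0.75466734]]), 't': array([-0.23102781, -0.35680475,  1.58943226])}
top {'fx': 366.34017283386135, 'fy': 366.34017283386135, 'cx': 324.2309368654833, 'cy': 198.55847358230096, 'R': array([[ 0.02514684, -0.99963181,  0.01019237],
       [-0.98776103, -0.02641558, -0.15372172],
       [ 0.15393436, -0.00620201, -0.98806161]]), 't': array([0.01387932, 0.64776499, 1.06570923])}
0.1 [0.18681003 0.62203036 0.30283355] [ 0.10195798  0.69971252 -0.10360367  0.6994807 ] [0.66096536 0.66427147 0.31733432]
```

View pics/scene0.png

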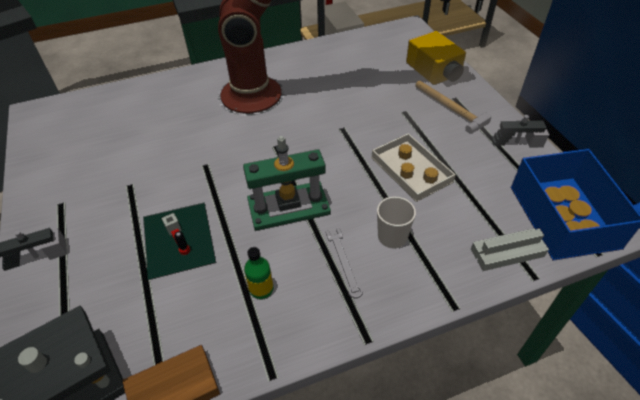

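View pics/top0.png

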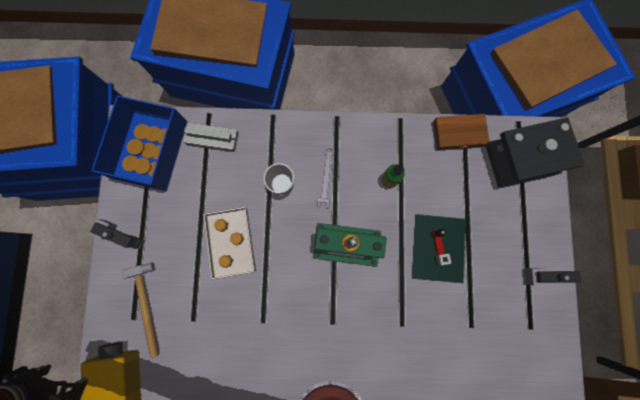

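The press is in the middle (scene 288,185; top 350,243). The mat and crank are on the robot's right (scene 175,235; top 441,248), with the hub on the robot's side and the handle pointing away. I'll crop these next.

```bash
python3 - <<'E'
import cv2,numpy as np
s=cv2.imread("pics/scene0.png");t=cv2.imread("pics/top0.png")
def c(im,x,y,w,h,k): return cv2.resize(im[y:y+h,x:x+w],(w*k,h*k),interpolation=cv2.INTER_CUBIC)
a=np.hstack([c(s,155,205,40,50,10-2),c(s,260,130,50,50,8)])
b=np.hstack([c(t,421,218,40,50,8),c(t,325,218,50,50,8)])
im=np.vstack([a,b]); im=cv2.convertScaleAbs(im,alpha=1.5); cv2.imwrite("pics/c1.png",cv2.resize(im,(540,600)))
im2=np.vstack([a,b]);print(im2.shape)
E
```

```text
(800, 720, 3)
```

View pics/c1.png

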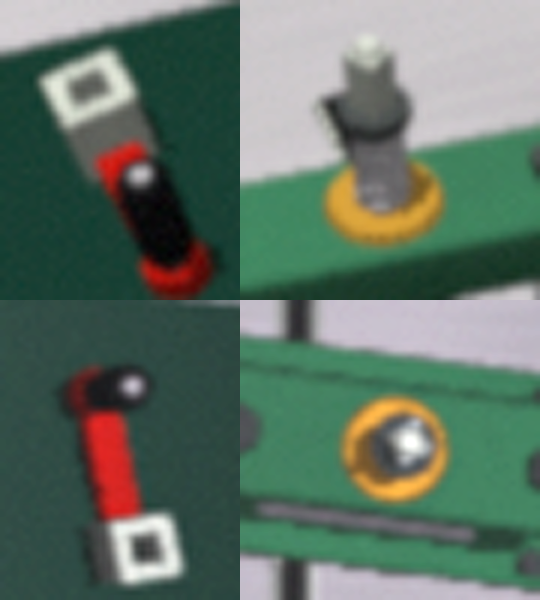

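```bash
cat > h.py <<'E'
import numpy as np, cv2
from station import arm, snapshot, camera_info
from scipy.spatial.transform import Rotation as Rn
CI={n:camera_info(n) for n in("scene","top")}
def ray(n,u,v):
    c=CI[n]; d=c["R"].T@np.array([(u-c["cx"])/c["fx"],(v-c["cy"])/c["fy"],1]); return -c["R"].T@c["t"],d/np.linalg.norm(d)
def onz(n,u,v,z): o,d=ray(n,u,v); return o+d*(z-o[2])/d[2]
def proj(n,X): c=CI[n]; p=c["R"]@X+c["t"]; return np.array([c["fx"]*p[0]/p[2]+c["cx"],c["fy"]*p[1]/p[2]+c["cy"]])
def tri(a,b):
    (o,d),(p,e)=ray("scene",*a),ray("top",*b); s=np.linalg.lstsq(np.c_[d,-e],p-o,rcond=None)[0]
    A,B=o+s[0]*d,p+s[1]*e; return (A+B)/2,np.linalg.norm(A-B)
def blob(im,x,y,w,h,f):
    "largest blob in window; f(hsv)->mask; returns centroid, area"
    m=f(cv2.cvtColor(im[y:y+h,x:x+w],cv2.COLOR_BGR2HSV).astype(int)).astype(np.uint8)
    n,l,st,c=cv2.connectedComponentsWithStats(m,connectivity=4); i=1+np.argmax(st[1:,4]); return c[i]+[x,y],st[i,4]
white=lambda t:(lambda q:(q[...,2]>t)&(q[...,1]<70))
orange=lambda q:(q[...,0]>8)&(q[...,0]<28)&(q[...,1]>110)&(q[...,2]>90)
def down(yaw):
    "tool x down, tool y (jaws) horizontal along world yaw"
    y=np.array([np.cos(yaw),np.sin(yaw),0]); x=np.array([0,0,-1.]); return Rn.from_matrix(np.c_[x,y,np.cross(x,y)]).as_quat()
E
python3 - <<'E'
from h import *
s=cv2.imread("pics/scene0.png");t=cv2.imread("pics/top0.png")
for th in(130,150,170):
    a,A=blob(s,158,208,22,22,white(th));b,B=blob(t,438,250,18,18,white(th))
    print("hub",th,a,A,b,B,onz("scene",*a,.042).round(4),onz("top",*b,.042).round(4),tri(a,b)[0].round(4),tri(a,b)[1])
a,b=(178.0,233.8),(442.7,232.0)
print("handle",onz("scene",*a,.071).round(4),onz("top",*b,.071).round(4),tri(a,b))
for th in(130,150,170):
  try:
    a,A=blob(s,274,132,16,13,white(th));b,B=blob(t,346,234,14,14,white(th));print("tip",th,a,A,b,B,tri(a,b))
  except Exception as e: print(e)
a,A=blob(s,268,150,36,25,orange);b,B=blob(t,338,230,25,25,orange);print("nut",a,A,b,B,onz("scene",*a,.164),onz("top",*b,.164),tri(a,b))
print(arm.read_joint_positions())
g=lambda q:(q[...,0]>50)&(q[...,0]<85)&(q[...,1]>60)&(q[...,2]<90)
for n,im,w in(("scene",s,(140,195,80,90)),("top",t,(405,205,70,85))):
    x,y,ww,hh=w;q=cv2.cvtColor(im[y:y+hh,x:x+ww],cv2.COLOR_BGR2HSV).astype(int)
    m=g(q).astype(np.uint8);c=max(cv2.findContours(m,0,2)[0],key=cv2.contourArea)
    r=cv2.minAreaRect(c);print(n,"mat",r,[onz(n,p[0]+x,p[1]+y,.004).round(3)[:2] for p in cv2.boxPoints(r)])
E
```

```text
hub 130 [169.54237288 219.18644068] 59 [444.98412698 258.93650794] 63 [ 0.4733 -0.3329  0.042 ] [ 0.4748 -0.3363  0.042 ] [ 0.4751 -0.3339  0.0447] 0.002731113648422451
hub 150 [164.  219.5] 2 [443.625 256.25 ] 16 [ 0.4692 -0.3459  0.042 ] [ 0.4827 -0.3324  0.042 ] [ 0.481  -0.3374  0.0507] 0.015365489925319371Traceback (most recent call last):
  File "<stdin>", line 4, in <module>
  File "h.py", line 15, in blob
    n,l,st,c=cv2.connectedComponentsWithStats(m,connectivity=4); i=1+np.argmax(st[1:,4]); return c[i]+[x,y],st[i,4]
                                                                     ~~~~~~~~~^^^^^^^^^^
    return _wrapfunc(a, 'argmax', axis=axis, out=out, **kwds)
    return bound(*args, **kwds)
ValueError: attempt to get argmax of an empty sequence
```

```bash
python3 - <<'E'
from h import *
s=cv2.imread("pics/scene0.png");t=cv2.imread("pics/top0.png")
for th in(110,120):
    a,A=blob(s,158,208,22,22,white(th));b,B=blob(t,438,250,18,18,white(th))
    print("hub",th,a,A,b,B,onz("scene",*a,.042).round(4),onz("top",*b,.042).round(4),tri(a,b)[0].round(4),tri(a,b)[1])
for n,im,w in(("scene",s,(158,208,22,22)),("top",t,(438,250,18,18))):
    x,y,ww,hh=w;q=cv2.cvtColor(im[y:y+hh,x:x+ww],cv2.COLOR_BGR2HSV).astype(int);m=white(115)(q).astype(np.uint8)
    c=max(cv2.findContours(m,0,2)[0],key=cv2.contourArea);r=cv2.minAreaRect(c)
    P=np.array([onz(n,p[0]+x,p[1]+y,.042)[:2] for p in cv2.boxPoints(r)]);E=np.diff(P,axis=0)
    print(n,"hubrect",P.mean(0).round(4),np.degrees(np.arctan2(E[:,1],E[:,0]))%90,np.linalg.norm(E,axis=1))
a,b=(178.0,233.8),(442.7,232.0)
print("handle",onz("scene",*a,.071).round(4),onz("top",*b,.071).round(4),tri(a,b))
for th in(90,105,120,135):
  try:
    a,A=blob(s,274,132,16,13,white(th));b,B=blob(t,346,234,14,14,white(th));print("tip",th,a,A,b,B,tri(a,b))
  except Exception as e: print(e)
a,A=blob(s,268,150,36,25,orange);b,B=blob(t,338,230,25,25,orange);print("nut",a,A,b,B,onz("scene",*a,.164),onz("top",*b,.164))
g=lambda q:(q[...,0]>50)&(q[...,0]<90)&(q[...,1]>60)&(q[...,2]<90)
for n,im,w in(("scene",s,(140,195,80,90)),("top",t,(405,205,70,85))):
    x,y,ww,hh=w;q=cv2.cvtColor(im[y:y+hh,x:x+ww],cv2.COLOR_BGR2HSV).astype(int)
    m=g(q).astype(np.uint8);c=max(cv2.findContours(m,0,2)[0],key=cv2.contourArea)
    r=cv2.minAreaRect(c);print(n,"mat",[onz(n,p[0]+x,p[1]+y,.004).round(3)[:2] for p in cv2.boxPoints(r)])
E
```

```text
hub 110 [169.15730337 219.42696629] 89 [444.87341772 258.92405063] 79 [ 0.4737 -0.3339  0.042 ] [ 0.4748 -0.3359  0.042 ] [ 0.475  -0.3345  0.0438] 0.001582374338628906
hub 120 [169.38028169 219.26760563] 71 [444.82191781 258.73972603] 73 [ 0.4734 -0.3333  0.042 ] [ 0.4754 -0.3358  0.042 ] [ 0.4756 -0.3339  0.0448] 0.0018076807300716794
scene hubrect [ 0.4734 -0.3333] [15.09540043  9.43558983 14.5673403 ] [0.02886402 0.02990649 0.02843201]
top hubrect [ 0.4752 -0.3362] [12.48687986  9.99661635 12.42568249] [0.02985502 0.02997636 0.02973155]
handle [ 0.5515 -0.3185  0.071 ] [ 0.5533 -0.3217  0.071 ] (array([ 0.55334676, -0.31947181,  0.07392095]), np.float64(0.0025320366897589016))
tip 90 [281.48587571 137.20903955] 177 [353.11428571 240.97142857] 35 (array([ 0.51346719, -0.0404978 ,  0.24394599]), np.float64(0.003166094837797937))
tip 105 [281.53658537 136.92073171] 164 [353.11538462 241.15384615] 26 (array([ 0.51304032, -0.04034147,  0.24439468]), np.float64(0.003428205850609742))
tip 120 [281.53246753 136.69480519] 154 [353.29411765 240.88235294] 17 (array([ 0.51369522, -0.04056159,  0.24566414]), np.float64(0.0036376531735797606))
tip 135 [283.06666667 135.10666667] 75 [353. 241.] 9 (array([ 0.51365945, -0.03814271,  0.24948634]), np.float64(0.006490357435666526))
nut [283.01626016 165.21138211] 123 [349.91603053 242.50381679] 131 [ 0.52015661 -0.04413253  0.164     ] [ 0.51200414 -0.04049082  0.164     ]
scene mat [array([ 0.403, -0.429]), array([ 0.416, -0.244]), array([ 0.618, -0.253]), array([ 0.601, -0.42 ])]
top mat [array([ 0.413, -0.245]), array([ 0.61, -0.26]), array([ 0.605, -0.418]), array([ 0.407, -0.4  ])]
```

```bash
python3 - <<'E'
from h import *
def t(p,d):
    q=arm.ik(p,down(np.radians(d))); return None if q is None else np.round(q,2).tolist()
for d in(101.5,-78.5): print("pick",d,t([.4745,-.335,.004+.024+.054],d),t([.4745,-.335,.2],d))
for d in range(-180,180,30): print("press",d,t([.513,-.0405,.30],d))
for a in range(0,360,60): print("circ",a,t([.513+.08*np.cos(np.radians(a)),-.0405+.08*np.sin(np.radians(a)),.28],90))
E
```

```text
pick 101.5 [0.74, 0.82, -0.26, 1.81, 0.36, 0.56, 2.02] [0.4, 0.64, 0.28, 1.76, -0.24, 0.78, 2.57]
pick -78.5 [0.41, 0.82, 0.27, 1.83, -0.39, 0.55, -0.44] [0.05, 0.81, 0.93, 1.77, -0.77, 0.98, -0.07]
press -180 [-0.65, 0.64, 1.14, 1.84, -0.65, 1.1, -2.41]
press -150 [-0.65, 0.64, 1.14, 1.84, -0.65, 1.1, -1.89]
press -120 [-0.65, 0.64, 1.14, 1.84, -0.65, 1.1, -1.36]
press -90 [-0.53, 0.53, 0.88, 1.83, -0.49, 1.01, -1.02]
press -60 [-0.46, 0.5, 0.76, 1.83, -0.41, 0.97, -0.58]
press -30 [-0.39, 0.47, 0.63, 1.83, -0.33, 0.95, -0.14]
press 0 [-0.31, 0.44, 0.5, 1.83, -0.26, 0.93, 0.31]
press 30 [-0.24, 0.43, 0.39, 1.83, -0.2, 0.93, 0.77]
press 60 [-0.19, 0.42, 0.32, 1.82, -0.16, 0.92, 1.26]
press 90 [-0.13, 0.42, 0.23, 1.82, -0.12, 0.92, 1.73]
press 120 [-0.03, 0.41, 0.09, 1.82, -0.05, 0.91, 2.18]
press 150 [0.07, 0.41, -0.05, 1.82, 0.02, 0.92, 2.63]
circ 0 [-0.06, 0.55, 0.14, 1.63, -0.09, 0.97, 1.69]
circ 60 [-0.15, 0.49, 0.09, 1.74, -0.05, 0.91, 1.53]
circ 120 [-0.2, 0.38, 0.12, 1.95, -0.06, 0.82, 1.53]
circ 180 [-0.16, 0.33, 0.27, 2.05, -0.12, 0.78, 1.75]
circ 240 [-0.02, 0.4, 0.29, 1.92, -0.15, 0.84, 1.92]
circ 300 [0.01, 0.51, 0.22, 1.72, -0.14, 0.93, 1.86]
```

```bash
python3 - <<'E'
from h import *
Q=down(np.radians(-78.5))
arm.move_j([.61,.35,0,1.5,0,1.29,-.4]); print(arm.read_tool_pos())
arm.movep([.4745,-.335,.20],Q); print(np.round(arm.read_joint_positions(),2))
arm.line_to([.4745,-.335,.082],.1); print(arm.read_ft_force())
arm.move_gripper(0.0,60); print(arm.read_opening(),arm.read_ft_force(),arm.read_tool_pos())
arm.line_to([.4745,-.335,.40],.2)
arm.movep([.513,-.16,.34],Q); print(np.round(arm.read_joint_positions(),2),arm.read_opening(),arm.read_ft_force(),arm.read_tool_pos())
s=snapshot("scene");t=snapshot("top");cv2.imwrite("pics/s1.png",s);cv2.imwrite("pics/t1.png",t)
for n in("scene","top"): print(n,proj(n,np.array([.513,-.16,.34-.054+.014])),proj(n,np.array([.513,-.04,.245])))
c=lambda im,x,y,w,h:cv2.convertScaleAbs(cv2.resize(im[y:y+h,x:x+w],(w*5,h*5),interpolation=cv2.INTER_CUBIC),alpha=1.5)
cv2.imwrite("pics/c2.png",np.hstack([c(s,225,80,80,110),c(t,335,190,80,110)]))
print(arm.read_time())
E
```

```text
[ 0.43634901 -0.33040379  0.43640589]
[ 0.55  0.63  0.05  1.75 -0.04  0.77 -0.76]
[-0.4361672 -0.0943848 -0.6013193]
0.34146722349195563 [0.08874081 1.52134555 3.39758992] [ 0.4745556  -0.33481969  0.08232302]
[ 0.25  0.4   0.02  1.7  -0.01  1.04 -1.1 ] 0.3462958062086381 [ 0.29414811 -0.21399919 -3.11483794] [ 0.51298982 -0.16077038  0.33993761]
scene [223.94206324 131.13951491] [280.88279911 136.66754607]
top [406.09535452 241.33017895] [352.33467248 240.93533702]
9.025
```

View pics/c2.png

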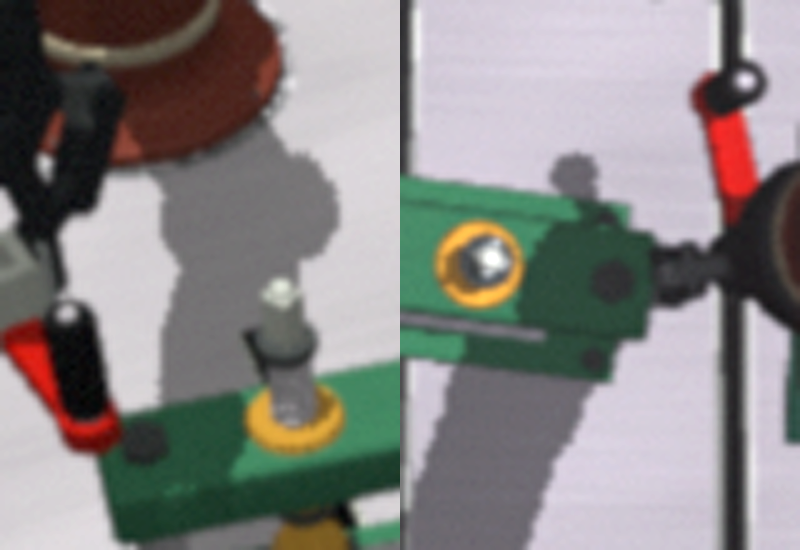

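The crank is in the jaws, and the weight reads 3.1 N. Handle top is at scene (238.2,142.2) and top (403.6,206.0). Screw tip is at scene (280.8,138.2) and top (352.6,241.2), with the nut ring centre at top (350.5,242.5). Next I'll take the relative position from handle to screw.

```bash
python3 - <<'E'
from h import *
s=cv2.imread("pics/s1.png");t=cv2.imread("pics/t1.png")
p=arm.read_tool_pos(); R=Rn.from_quat(arm.read_eef_rot()).as_matrix(); print(p,R.round(3).tolist())
ex=p+np.array([.08*np.cos(np.radians(11.5)),.08*np.sin(np.radians(11.5)),-.078+.067]); print("expect handle",ex)
def b(im,w,f):
    try: return blob(im,*w,f)
    except Exception: return None
for th in(60,80,100): print(th,b(s,(233,137,11,11),white(th)),b(t,(399,201,10,10),white(th)))
print("handle",tri((238.2,142.2),(403.6,206.0)),[proj(n,ex) for n in("scene","top")])
for n,pt in(("scene",(238.2,142.2)),("top",(403.6,206.0))): print(onz(n,*pt,ex[2])-ex)
g=lambda im,x,y,w,h:print(cv2.cvtColor(im,cv2.COLOR_BGR2GRAY)[y:y+h,x:x+w])
g(s,275,132,13,20);g(t,345,234,15,14)
print("nut",onz("top",350.5,242.5,.164)); print("tip",tri((280.8,138.2),(352.6,241.2)))
E
```

```text
[ 0.51287193 -0.16220603  0.34035397] [[0.001, 0.196, -0.981], [-0.002, -0.981, -0.196], [-1.0, 0.002, -0.0]]
expect handle [ 0.59126591 -0.1462566   0.32935397]
60 (array([238.42857143, 139.75      ]), np.int32(56)) (array([405.4893617 , 205.04255319]), np.int32(47))
80 (array([239.75      , 139.44444444]), np.int32(36)) (array([406.82608696, 204.43478261]), np.int32(23))
100 (array([240.63636364, 138.36363636]), np.int32(22)) (array([406.83333333, 202.16666667]), np.int32(12))
handle (array([ 0.59164916, -0.14655383,  0.33015539]), np.float64(0.0030825298723113305)) [array([237.55873647, 142.30009318]), array([402.72211378, 206.02875905])]
[1.90919507e-04 1.23652387e-03 5.55111512e-17]
[ 1.18960064e-04 -1.99868068e-03 -5.55111512e-17]
[[ 78  76  77  77  76  78  78  78  77  91 119 127 130]
 [ 78  77  77  77  76  77  77  76  77  94 128 138 138]
 [ 77  76  77  77  77  77  78  78  78  94 128 139 139]
 [ 77  77  77  79  88  98 100  93  81  96 130 139 139]
 [ 77  77  78  88 115 138 141 126  96  98 130 139 140]
 [ 77  78  86 101 129 149 152 138 109 110 131 140 140]
 [ 77  82 100 120 127 1
[... 1060 characters left out ...]
8]
 [119  94  81  69  64  75  99 126 134 129  92  83  97  96  82]
 [ 89  68  57  59  73  97 128 158 167 150 107  80  92 106  87]
 [ 71  63  54  51  64  97 137 176 187 172 133  98  88  98  86]
 [ 68  63  54  52  50  76 122 165 179 170 143 117  97 101  81]
 [ 68  63  54  51  44  58  93 127 142 138 125 100  98 110  82]
 [ 67  65  60  52  44  53  93 127 119  90  80  80 103 112  76]
 [ 67  67  61  55  51  51  71  94  81  64  64  87 112 109  67]
 [ 80  69  65  59  60  56  60  65  66  73  88 105 117  94  56]
 [105  87  70  65  63  66  79  84  93 107 125 126 109  80  50]]
nut [ 0.5120543  -0.04205793  0.164     ]
tip (array([ 0.51263704, -0.04077987,  0.24044508]), np.float64(0.0005747308545212826))
```

```bash
cat >> h.py <<'E'
def lower(x,y,z0,z1,q,step=.001,lim=5,v=.03,base=-3.1):
    "descend in steps till the contact force exceeds lim; returns commanded z"
    z=z0
    while z>z1:
        z-=step; arm.line_to([x,y,z],v,ori=q)
        if arm.read_ft_force()[2]-base>lim: break
    return z
E
python3 - <<'E'
from h import *
Q=down(np.radians(-78.5)); P=(.5127,-.041)
arm.line_to([*P,.34],.12,ori=Q); arm.pause(.3); b=arm.read_ft_force(); print(b,arm.read_tool_pos(),arm.read_opening())
arm.line_to([*P,.328],.06); print(arm.read_ft_force()-b)
z=lower(*P,.328,.285,Q,base=b[2]); print(z,arm.read_ft_force()-b,arm.read_tool_pos(),arm.read_wrist_torque())
arm.pause(.2); print(arm.read_ft_force()-b,arm.read_tool_pos(),arm.read_time())
E
```

```text
[ 0.46867159 -0.24307472 -3.844169  ] [ 0.51269959 -0.04149324  0.33998055] 0.34270358407692425
[-1.28130849  0.10613697 -0.12261546]
0.316 [-2.60563062  2.64024927  8.87354568] [ 0.51286788 -0.04044657  0.31694701] [ 0.70039062  0.58453376 -0.01167303]
[-2.02737539  3.13047911  9.66458966] [ 0.51287264 -0.04041748  0.31691761] 14.0167
```

```bash
python3 - <<'E'
from h import *
P=(.5129,-.0407); z=.3165; B=-3.6; ok=False
for i in range(1,24):
    d=-78.5+4*i; q=down(np.radians(d)); arm.line_to([*P,z],.03,ori=q)
    f=arm.read_ft_force(); m=arm.read_wrist_torque(); 
    while f[2]-B<5 and z>.309: z-=.0005; arm.line_to([*P,z],.03,ori=q); f=arm.read_ft_force()
    print(d,round(z,4),f.round(1),m.round(2),arm.read_tool_pos().round(4),round(arm.read_time(),2))
    if z<=.3095 and f[2]-B<5 or f[2]-B>20: break
E
```

```text
-74.5 0.3165 [-1.4  3.5  5.3] [0.86 0.42 0.01] [ 0.5133 -0.0403  0.317 ] 14.27
-70.5 0.3165 [-2.   4.6  5.5] [ 0.95  0.24 -0.01] [ 0.5135 -0.0401  0.3171] 14.52
-66.5 0.3165 [0.7 4.3 5.2] [0.98 0.34 0.  ] [ 0.5135 -0.04    0.3171] 14.77
-62.5 0.3165 [-0.5  4.4  5.8] [ 1.02  0.31 -0.04] [ 0.5135 -0.0399  0.3171] 15.02
-58.5 0.3165 [-1.4  4.9  5.7] [ 1.12  0.29 -0.01] [ 0.5135 -0.0398  0.317 ] 15.27
-54.5 0.3165 [-0.9  5.1  5. ] [ 1.02  0.3  -0.04] [ 0.5134 -0.0397  0.317 ] 15.52
-50.5 0.3165 [-1.4  5.6  4.4] [1.11 0.36 0.  ] [ 0.5134 -0.0397  0.317 ] 15.77
-46.5 0.3165 [-0.7  4.4  6. ] [ 1.1   0.36 -0.07] [ 0.5132 -0.0397  0.317 ] 16.02
-42.5 0.3165 [-1.6  4.9  6.4] [ 1.01  0.41 -0.01] [ 0.5132 -0.0397  0.317 ] 16.27
-38.5 0.3165 [-1.7  5.   6.2] [1.05 0.52 0.05] [ 0.5131 -0.0397  0.317 ] 16.52
-34.5 0.3165 [-1.3  4.5  6. ] [ 1.    0.54 -0.04] [ 0.513  -0.0398  0.317 ] 16.77
-30.5 0.3165 [-1.4  4.3  6.9] [ 1.03  0.61 -0.01] [ 0.5129 -0.0399  0.317 ] 17.02
-26.5 0.3165 [-1.7  5.7  6.5] [0.94 0.67 0.04] [ 0.5128 -0.04    0.317 ] 17.27
-22.5 0.3165 [-2.7  4.5  5.2] [0.91 0.67 0.02] [ 0.5128 -0.0401  0.317 ] 17.52
-18.5 0.3165 [-2.1  3.5  6.5] [ 0.83  0.68 -0.02] [ 0.5127 -0.0403  0.317 ] 17.77
-14.5 0.3165 [-2.8  3.8  7.5] [ 0.85  0.68 -0.  ] [ 0.5128 -0.0403  0.317 ] 18.02
-10.5 0.3165 [-3.6  4.2  7.5] [0.8  0.69 0.04] [ 0.5128 -0.0404  0.317 ] 18.27
-6.5 0.3165 [-2.8  2.8  7.3] [ 0.81  0.6  -0.03] [ 0.5128 -0.0403  0.317 ] 18.52
-2.5 0.3165 [-2.9  3.5  7. ] [0.84 0.6  0.05] [ 0.5129 -0.0403  0.3171] 18.77
1.5 0.3165 [-2.6  4.1  6.5] [ 0.81  0.56 -0.05] [ 0.513  -0.0402  0.3171] 19.02
5.5 0.3165 [-2.5  4.4  6.2] [ 0.85  0.56 -0.02] [ 0.513  -0.0401  0.3171] 19.27
9.5 0.3165 [-1.9  4.1  7.2] [ 0.87  0.58 -0.  ] [ 0.513  -0.04    0.3171] 19.52
13.5 0.3165 [-1.4  4.6  6.7] [0.94 0.54 0.02] [ 0.5131 -0.0399  0.3171] 19.77
```

```bash
python3 - <<'E'
from h import *
P=np.array([.5129,-.0407]); z=.3165; B=-3.6; d=13.5
def rd(): return np.mean([arm.read_ft_force() for _ in range(3)],0)
for k in range(60):
    q=down(np.radians(d)); arm.line_to([*P,z],.04,ori=q); f=rd(); c=f[2]-B
    if k%2==0 or z<.312: print(round(d,1),P.round(4),round(z,4),f.round(1),arm.read_tool_pos().round(4),round(arm.read_time(),2))
    if c>25: z+=.001
    elif c<6: z-=.0007
    elif c>12: z+=.0003
    if z<.309: break
    P=P+np.clip(f[:2]/10000,-.0005,.0005)
    if k>6 and z>.3135: d-=3
    if d<-82 : break
E
```

```text
13.5 [ 0.5129 -0.0407] 0.3165 [-2.2  3.5  6.5] [ 0.5131 -0.0399  0.3171] 20.02
13.5 [ 0.5125 -0.04  ] 0.3165 [-0.9  3.2  5. ] [ 0.513  -0.0398  0.3171] 20.52
13.5 [ 0.5123 -0.0394] 0.3165 [-1.2  3.3  6.1] [ 0.5129 -0.0397  0.3171] 21.02
13.5 [ 0.5121 -0.0388] 0.3165 [-0.7  2.8  5.9] [ 0.5129 -0.0396  0.3171] 21.52
10.5 [ 0.5119 -0.0383] 0.3165 [0.1 1.3 5.2] [ 0.5126 -0.0396  0.317 ] 22.02
4.5 [ 0.5118 -0.0381] 0.3165 [-1.8  1.1  6. ] [ 0.5124 -0.0396  0.317 ] 22.52
-1.5 [ 0.5116 -0.0379] 0.3165 [-1.6  0.6  5.1] [ 0.5122 -0.0396  0.317 ] 23.02
-7.5 [ 0.5114 -0.0378] 0.3165 [-0.2  0.5  5.7] [ 0.512  -0.0397  0.317 ] 23.52
-13.5 [ 0.5113 -0.0377] 0.3165 [-0.1 -0.   6. ] [ 0.5119 -0.0397  0.317 ] 24.02
-19.5 [ 0.5112 -0.0377] 0.3165 [-0.9  1.1  5.7] [ 0.5118 -0.0398  0.3171] 24.52
-25.5 [ 0.5111 -0.0375] 0.3165 [-1.1  0.3  5.4] [ 0.5117 -0.0397  0.317 ] 25.02
-31.5 [ 0.511  -0.0375] 0.3165 [-0.2  0.2  5. ] [ 0.5116 -0.0397  0.317 ] 25.52
-37.5 [ 0.5109 -0.0374] 0.3165 [-1.1 -1.7  4.9] [ 0.5114 -0.0397  0.3169] 26.02
-43.5 [ 0.5107 -0.0377] 0.3165 [-0.3 -2.1  4.4] [ 0.5112 -0.0396  0.3169] 26.52
-49.5 [ 0.5106 -0.0381] 0.3165 [ 0.  -2.4  3.8] [ 0.511  -0.0393  0.3167] 27.02
-55.5 [ 0.5107 -0.0386] 0.3165 [ 0.5 -1.2  3.5] [ 0.5106 -0.0388  0.3163] 27.52
-61.5 [ 0.5108 -0.0388] 0.3158 [ 2.6  0.5 -4.1] [ 0.5106 -0.0383  0.315 ] 28.02
-67.5 [ 0.5112 -0.0388] 0.3144 [ 0.9  0.9 -3.4] [ 0.5112 -0.0386  0.3143] 28.52
-70.5 [ 0.5115 -0.0386] 0.313 [ 2.  -0.1 -1.6] [ 0.5115 -0.0387  0.3131] 29.02
-70.5 [ 0.5118 -0.0386] 0.3116 [ 0.7 -0.2 -0.5] [ 0.5117 -0.0386  0.3115] 29.52
-70.5 [ 0.5119 -0.0387] 0.3109 [ 0.   0.1 -1. ] [ 0.5117 -0.0386  0.3108] 29.77
-70.5 [ 0.5119 -0.0386] 0.3102 [-1.3  0.4 -0.6] [ 0.5117 -0.0386  0.3101] 30.02
-70.5 [ 0.5118 -0.0386] 0.3095 [-0.8  0.7  0.6] [ 0.5117 -0.0386  0.3095] 30.27
```

```bash
python3 - <<'E'
from h import *
q=down(np.radians(-70.5)); P=(.5117,-.0386)
for z in(.304,.299,.295):
    arm.line_to([*P,z],.04,ori=q); f=arm.read_ft_force(); print(z,f.round(1),arm.read_wrist_torque().round(2),arm.read_tool_pos().round(4))
    if f[2]>10 or np.hypot(*f[:2])>12: break
else:
    z=lower(*P,.295,.280,q,step=.001,lim=7,v=.04,base=-2); print(z,arm.read_ft_force().round(1),arm.read_wrist_torque().round(2),arm.read_tool_pos().round(4))
print(arm.read_time(),np.round(arm.read_joint_positions(),2))
E
```

```text
0.304 [-0.7  0.1 -1.7] [-0.04  0.24  0.16] [ 0.5117 -0.0386  0.3035]
0.299 [-1.2 -0.1  0. ] [-0.09  0.32  0.17] [ 0.5117 -0.0387  0.2988]
0.295 [-1.8 -0.3  2.9] [-0.05  0.48  0.2 ] [ 0.5117 -0.0386  0.2952]
0.294 [-3.2  0.1  6.3] [-0.03  0.71  0.14] [ 0.5117 -0.0386  0.2947]
31.3333 [ 0.07  0.41 -0.05  1.83  0.02  0.9  -1.22]
```

```bash
python3 - <<'E'
from h import *
P=(.5117,-.0386); z=.294
for d in(-68.5,-72.5,-70.5,-70.5):
    z-=.0007; arm.line_to([*P,z],.04,ori=down(np.radians(d))); f=arm.read_ft_force(); print(d,round(z,4),f.round(1),arm.read_wrist_torque().round(2),arm.read_tool_pos().round(4))
    if f[2]>15: break
arm.move_gripper(1.0); print(arm.read_tool_pos(),arm.read_ft_force().round(1))
s=snapshot("scene");cv2.imwrite("pics/s2.png",s);cv2.imwrite("pics/c3.png",cv2.convertScaleAbs(cv2.resize(s[100:220,225:325],(600,720)[:2],interpolation=cv2.INTER_CUBIC)[:600],alpha=1.5)); print(arm.read_time())
E
```

```text
-68.5 0.2933 [-0.9  0.5 -1.4] [-0.02  0.22 -0.03] [ 0.5116 -0.0386  0.2927]
-72.5 0.2926 [-1.2  0.   1.2] [-0.12  0.43  0.18] [ 0.5117 -0.0386  0.2925]
-70.5 0.2919 [-1.5 -0.5 -3.4] [-0.09  0.16 -0.03] [ 0.5117 -0.0386  0.2915]
-70.5 0.2912 [-1.1 -0.8  0. ] [-0.13  0.3  -0.01] [ 0.5117 -0.0386  0.2912]
[ 0.5117718  -0.03859531  0.29123877] [ 0.1  1.3 -0.7]
32.975
```

View pics/c3.png

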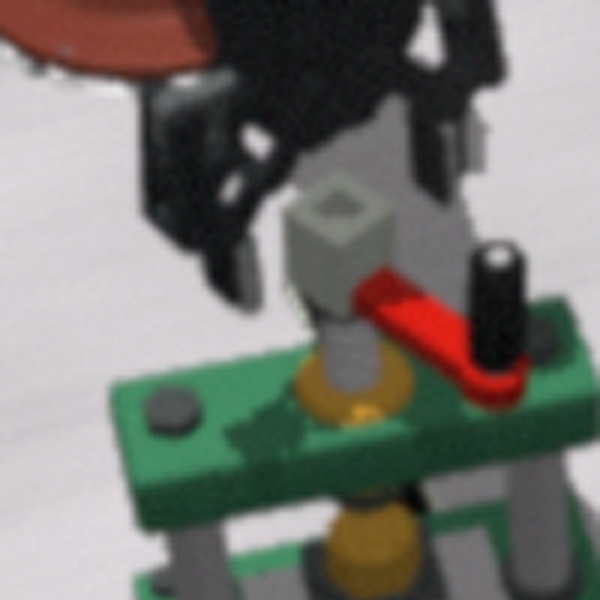

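Crank looks fully home: hub bottom on the collar, handle top at scene (307.6,142.1). Next I'll locate the handle more precisely.

```bash
python3 - <<'E'
from h import *
t=snapshot("top"); cv2.imwrite("pics/t2.png",t)
C=np.array([.5118,-.0386])
h=onz("scene",307.6,142.1,.2802)[:2]; print(h,h-C,np.linalg.norm(h-C),np.degrees(np.arctan2(*(h-C)[::-1])))
for a in(15,20,25,30): print(a,[proj(n,np.array([*(C+.08*np.array([np.cos(np.radians(a)),np.sin(np.radians(a))])),.2802])).round(1) for n in("scene","top")])
cv2.imwrite("pics/c4.png",cv2.convertScaleAbs(cv2.resize(t[195:265,300:380],(640,560),interpolation=cv2.INTER_CUBIC),alpha=1.6))
E
```

```text
[ 0.58992209 -0.00283219] [0.07812209 0.03576781] 0.08592087637177102 24.60044042686583
15 [array([300.7, 143.7]), array([344.8, 208.3])]
20 [array([303.3, 142.2]), array([342. , 209.1])]
25 [array([305.8, 140.7]), array([339.3, 210.1])]
30 [array([308.1, 139. ]), array([336.7, 211.4])]
```

View pics/c4.png

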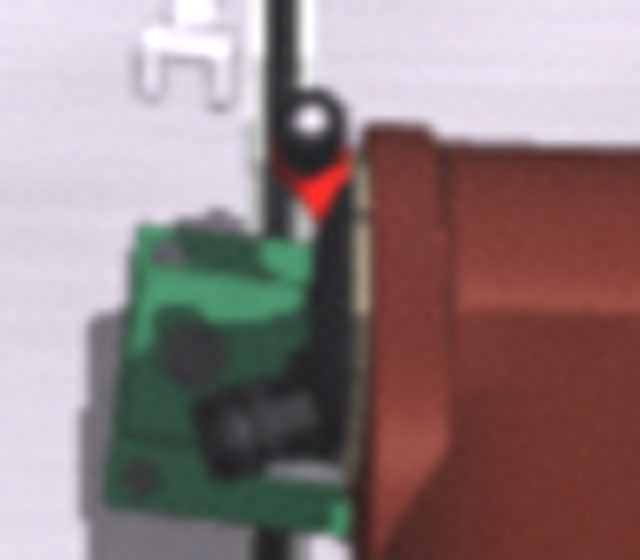

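Handle top is at top (338.6,209.8), and the two views agree at roughly (0.587,-0.004) with a crank yaw of about 24°. Now I'll grip the handle and wind the first turns.

```bash
cat >> h.py <<'E'
import json
def wind(S,n,N=16,v=.14,stop=None):
    "S: C,a(rad),z ; n segments clockwise; records (turn, ft, fr, fz)"
    q=down(np.radians(-70.5)); w=2*np.pi/N
    for k in range(n):
        S["a"]-=w; S["z"]-=.010/N; er=np.array([np.cos(S["a"]),np.sin(S["a"])]); et=np.array([er[1],-er[0]])
        arm.line_to([*(np.array(S["C"])+S["r"]*er),S["z"]],v,ori=q)
        f=np.mean([arm.read_ft_force() for _ in range(3)],0); fr,ft=f[:2]@er,-f[:2]@et
        S["log"].append([round((S["a0"]-S["a"])/2/np.pi,3),round(ft,1),round(fr,1),round(f[2],1)])
        if abs(fr)>25 or ft>25 or abs(f[2])>20: print("STOP",S["log"][-1]); break
        S["C"]=(np.array(S["C"])+er*np.clip(fr/20000,-.0005,.0005)).tolist()
        S["z"]+=float(np.clip((f[2]-2)/15000,-.0004,.0004))
    p=arm.read_tool_pos(); print("C",np.round(S["C"],4),"z",S["z"],"tool",p.round(4),"t",arm.read_time()); print(S["log"][-n:])
    json.dump(S,open("S.json","w"))
E
python3 - <<'E'
from h import *
h,e=tri((307.6,142.1),(338.6,209.8)); print(h,e)
q=down(np.radians(-70.5)); C=np.array([.5125,-.0382])
d=h[:2]-C; print(np.linalg.norm(d),np.degrees(np.arctan2(d[1],d[0])))
a=np.arctan2(d[1],d[0]); g=C+.08*d/np.linalg.norm(d)
arm.line_to([.5117,-.0386,.366],.2,ori=q); arm.line_to([*g,.366],.25,ori=q); arm.line_to([*g,.311],.12); print("down",arm.read_ft_force().round(1))
arm.move_gripper(0.0,40); print(arm.read_opening(),arm.read_ft_force().round(1),arm.read_tool_pos().round(4),arm.read_time())
if .2<arm.read_opening()<.32:
    wind(dict(C=C.tolist(),a=float(a),a0=float(a),z=.311,r=.0805,log=[]),16)
E
```

```text
[ 0.58569183 -0.00238627  0.27648189] 0.00171705397531856
0.0814841499037793 26.073117309565436
down [-0.3 -0.2 -0.2]
0.2425443227642659 [-0.1  0.4  1.1] [ 0.5844 -0.0027  0.3113] 35.2333
C [ 0.5109 -0.0384] z 0.3053405951473998 tool [ 0.5825 -0.003   0.3049] t 41.2333
[[0.062, np.float64(1.6), np.float64(-2.0), np.float64(4.5)], [0.125, np.float64(1.3), np.float64(-2.3), np.float64(7.1)], [0.188, np.float64(2.7), np.float64(-1.9), np.float64(8.5)], [0.25, np.float64(1.5), np.float64(-2.0), np.float64(9.4)], [0.312, np.float64(2.0), np.float64(-1.1), np.float64(8.3)], [0.375, np.float64(2.2), np.float64(2.0), np.float64(8.5)], [0.438, np.float64(0.4), np.float64(3.0), np.float64(9.3)], [0.5, np.float64(1.4), np.float64(6.0), np.float64(11.3)], [0.562, np.float64(1.0), np.float64(5.6), np.float64(10.3)], [0.625, np.float64(0.6), np.float64(4.8), np.float64(8.4)], [0.687, np.float64(1.1), np.float64(2.9), np.float64(5.7)], [0.75, np.float64(1.5), np.float64(0.2), np.float64(4.4)], [0.813, np.float64(0.8), np.float64(-0.6), np.float64(3.7)], [0.875, np.float64(0.2), np.float64(-1.8), np.float64(3.8)], [0.938, np.float64(0.4), np.float64(-2.3), np.float64(2.1)], [1.0, np.float64(0.5), np.float64(-4.1), np.float64(1.9)]]
```

```bash
python3 - <<'E'
from h import *
s=snapshot("scene");cv2.imwrite("pics/s3.png",s)
o=cv2.imread("pics/scene0.png")
c=lambda im:cv2.convertScaleAbs(cv2.resize(im[125:215,250:318],(400,530),interpolation=cv2.INTER_CUBIC),alpha=1.6)
cv2.imwrite("pics/c5.png",np.hstack([c(o),c(s)])); print(arm.read_time(),arm.read_ft_force().round(1),arm.read_wrist_torque().round(2))
E
```

```text
41.2833 [-3.8 -0.6  1.1] [-0.37  0.93  0.04]
```

View pics/c5.png

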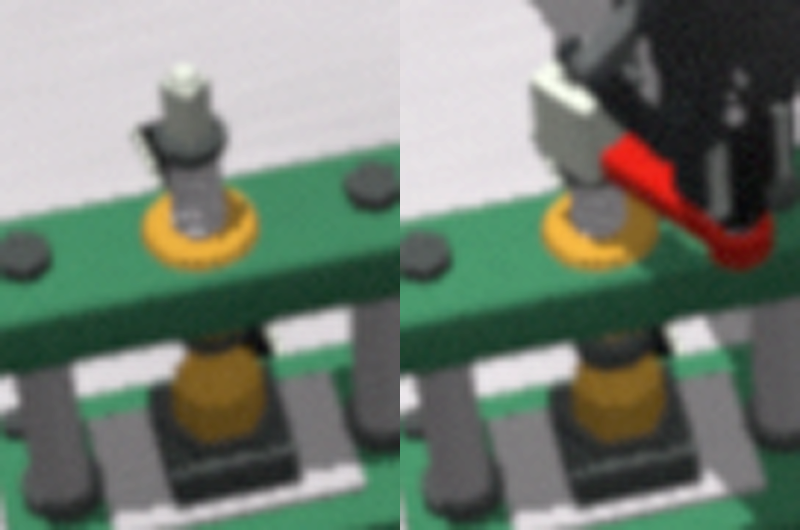

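Left is the start and right is after 1 turn. The foot's front edge moved from about row 350 to 367, so the screw sank about 10 mm with the hub on its collar. The gap to the cap's edge (row 394) is about 17 mm, so I expect the touch at roughly 2.5–2.9 turns.

```bash
python3 - <<'E'
from h import *
S=json.load(open("S.json")); S["log"]=[[float(x) for x in r] for r in S["log"]]
wind(S,20,v=.22)
s=snapshot("scene");cv2.imwrite("pics/s4.png",s)
o=cv2.imread("pics/s3.png")
c=lambda im:cv2.convertScaleAbs(cv2.resize(im[165:209,272:302],(400,587),interpolation=cv2.INTER_CUBIC),alpha=2.2)
cv2.imwrite("pics/c6.png",np.hstack([c(o),c(s)])); print(arm.read_time())
E
```

```text
C [ 0.5104 -0.0387] z 0.2925941431506132 tool [ 0.5463 -0.1106  0.2932] t 47.1167
[[1.063, np.float64(0.9), np.float64(-2.6), np.float64(0.4)], [1.125, np.float64(1.5), np.float64(-2.0), np.float64(0.6)], [1.188, np.float64(1.2), np.float64(-1.2), np.float64(0.1)], [1.25, np.float64(1.3), np.float64(0.1), np.float64(2.1)], [1.313, np.float64(1.1), np.float64(0.8), np.float64(2.1)], [1.375, np.float64(0.2), np.float64(1.3), np.float64(4.8)], [1.438, np.float64(0.4), np.float64(0.7), np.float64(5.7)], [1.5, np.float64(-0.2), np.float64(2.9), np.float64(5.7)], [1.563, np.float64(0.9), np.float64(2.3), np.float64(4.5)], [1.625, np.float64(0.5), np.float64(0.7), np.float64(2.8)], [1.688, np.float64(0.3), np.float64(0.0), np.float64(2.7)], [1.75, np.float64(-0.2), np.float64(-1.4), np.float64(1.2)], [1.813, np.float64(0.1), np.float64(-0.7), np.float64(2.5)], [1.875, np.float64(0.8), np.float64(-0.2), np.float64(0.7)], [1.938, np.float64(0.8), np.float64(-0.2), np.float64(0.1)], [2.0, np.float64(0.9), np.float64(0.1), np.float64(-1.1)], [2.063, np.float64(-0.4), np.float64(0.2), np.float64(-0.9)], [2.125, np.float64(0.9), np.float64(0.5), np.float64(-0.4)], [2.188, np.float64(0.4), np.float64(1.1), np.float64(0.7)], [2.25, np.float64(0.7), np.float64(0.3), np.float64(2.1)]]
47.1667
```

View pics/c6.png

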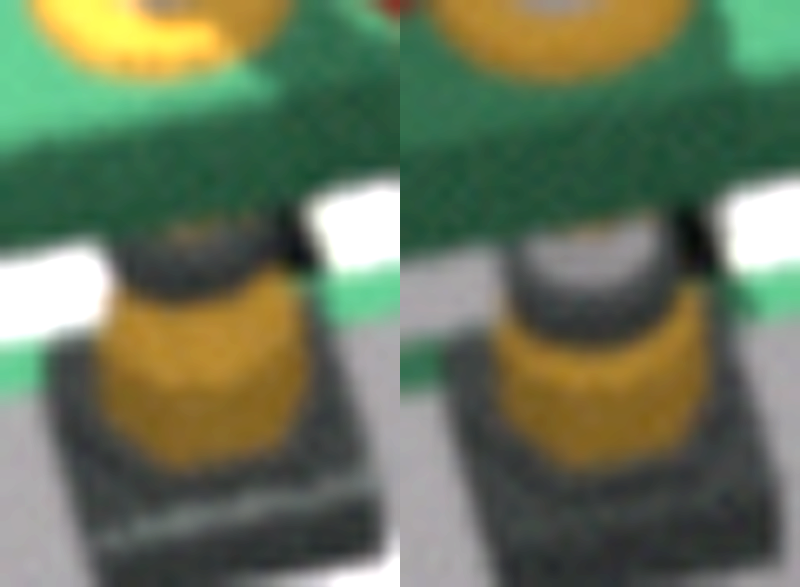

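Left is turn 1.0 and right is turn 2.25. The foot's front edge went from row 302 to 350 and the cap's top front edge is near row 375, so the gap is about 3.5–7 mm and the touch should come at about 2.6–2.9 turns. I'll wind to 3.0 and track where the foot's edge stops.

```bash
cat >> h.py <<'E'
def edge(im):
    "row of the dark-foot/brass edge on the foot's middle columns (source px)"
    r=[]
    for x in range(284,290):
        c=im[180:197,x,2].astype(float)-im[180:197,x,0]; c=np.interp(np.arange(0,16,.1),np.arange(17),c)
        r.append(180+.1*np.argmax(c>.5*c.max()) if c[0]<.5*c.max() else np.nan)
    return np.round(r,1)
E
python3 - <<'E'
from h import *
S=json.load(open("S.json")); n=len(S["log"])
for f in("s2","s3","s4"): print(f,edge(cv2.imread(f"pics/{f}.png")))
for k in(4,4,4):
    wind(S,k,v=.22); s=snapshot("scene"); cv2.imwrite(f"pics/w{len(S['log'])}.png",s); print(edge(s))
E
```

```text
s2 [184.9 184.9 184.9 184.7 184.4 184. ]
s3 [187.7 187.6 187.4 187.3 187.1 186.9]
s4 [190.7 190.8 190.9 190.8 190.7 190.3]
C [ 0.5102 -0.0389] z 0.2906695257180753 tool [ 0.4384 -0.0742  0.2904] t 48.3333
[[2.313, np.float64(0.9), np.float64(0.8), np.float64(3.0)], [2.375, np.float64(0.7), np.float64(1.3), np.float64(3.8)], [2.438, np.float64(1.0), np.float64(1.6), np.float64(4.3)], [2.5, np.float64(-0.5), np.float64(2.8), np.float64(5.5)]]
[191.3 191.3 191.3 191.3 191.  190.7]
C [ 0.5101 -0.039 ] z 0.2886334100988299 tool [0.4743 0.0324 0.2881] t 49.55
[[2.563, np.float64(0.1), np.float64(1.4), np.float64(4.3)], [2.625, np.float64(0.5), np.float64(-0.3), np.float64(3.4)], [2.688, np.float64(-0.1), np.float64(-0.3), np.float64(3.4)], [2.75, np.float64(0.2), np.float64(-0.1), np.float64(3.9)]]
[191.3 191.3 191.3 191.3 191.1 190.8]
C [ 0.5101 -0.039 ] z 0.28574174735354585 tool [ 0.582  -0.0033  0.2858] t 50.7667
[[2.813, np.float64(0.8), np.float64(-0.0), np.float64(1.1)], [2.875, np.float64(1.0), np.float64(-0.1), np.float64(1.4)], [2.938, np.float64(1.2), np.float64(0.4), np.float64(-0.4)], [3.0, np.float64(0.6), np.float64(0.0), np.float64(0.1)]]
[191.3 191.4 191.3 191.3 191.2 190.7]
```

The foot's edge stopped at row 191.3 between 2.25 and 2.5 turns, so the touch was at about 2.43. At 3.0 turns that is about 0.55 past the touch, or roughly 110 N, in the middle of the window. Next: let go of the handle, take the hub and lift the crank off.

```bash
python3 - <<'E'
from h import *
p=arm.read_tool_pos(); q=down(np.radians(-63.6)); H=[.511,-.0388]
arm.move_gripper(1.0); arm.line_to([p[0],p[1],.338],.15); arm.line_to([*H,.338],.2,ori=q)
arm.line_to([*H,.2625],.12); print("down",arm.read_ft_force().round(1),arm.read_time())
arm.move_gripper(0.0,60); print(arm.read_opening(),arm.read_ft_force().round(1),arm.read_tool_pos().round(4))
if .3<arm.read_opening()<.4:
    for z in(.267,.274,.282,.29,.298):
        arm.line_to([*H,z],.06); f=arm.read_ft_force(); print(z,f.round(1),arm.read_wrist_torque().round(2))
        if f[2]<-20 or np.hypot(*f[:2])>15: break
print(arm.read_time(),arm.read_tool_pos())
E
```

```text
down [0.6 0.4 0.8] 53.2917
0.3421435054499925 [-0.9  1.2  3.9] [ 0.5111 -0.0388  0.263 ]
0.267 [ 2.4 -0.2 -8.4] [-0.05 -0.73  0.28]
0.274 [ 3.   0.3 -7.3] [-0.04 -0.63  0.13]
0.282 [ 1.1  0.2 -0.2] [ 0.06 -0.16  0.06]
0.29 [-0.4 -0.2 -3.7] [-0.1   0.11 -0.04]
0.298 [ 0.4  0.6 -3.7] [-0.08  0.14  0.01]
55.2167 [ 0.51095656 -0.03887366  0.29839529]
```

```bash
python3 - <<'E'
from h import *
Q=down(np.radians(-78.5)); T=[.4745,-.335]
arm.line_to([.511,-.0388,.36],.2); print(arm.read_ft_force().round(1))
arm.line_to([.49,-.20,.34],.25,ori=Q); arm.line_to([*T,.20],.25,ori=Q); arm.line_to([*T,.09],.15); print(arm.read_time(),arm.read_ft_force().round(1))
z=lower(*T,.09,.078,Q,step=.0015,lim=3.5,v=.04,base=-3.6); print(z,arm.read_ft_force().round(1),arm.read_tool_pos().round(4))
arm.move_gripper(1.0); arm.line_to([*T,.20],.2); print(arm.read_time(),arm.read_ft_force().round(1))
s=snapshot("scene");t=snapshot("top");cv2.imwrite("pics/sF.png",s);cv2.imwrite("pics/tF.png",t); print(edge(s))
c=lambda im,x,y,w,h:cv2.convertScaleAbs(cv2.resize(im[y:y+h,x:x+w],(w*3,h*3),interpolation=cv2.INTER_CUBIC),alpha=1.5)
cv2.imwrite("pics/cF.png",np.vstack([c(s,140,120,190,90),c(t,325,200,150,90)[:, :450] if 0 else c(t,300,200,190,90)]))
E
```

```text
[ 0.5  0.5 -3.4]
58.3 [ 0.6 -1.1 -3.9]
0.08549999999999999 [-2.2 -0.2  2.2] [ 0.4745 -0.3351  0.086 ]
60.3667 [-0.7 -0.1 -0.5]
[191.3 191.4 191.3 191.3 191.2 190.8]
```

View pics/cF.png

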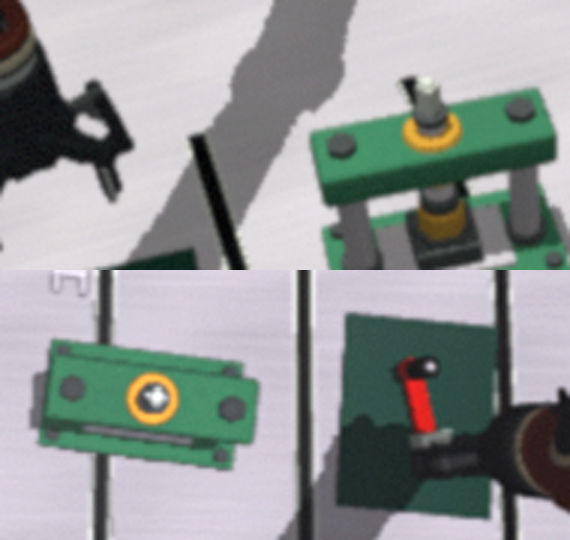

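The crank lies on the mat (top view about 442,235), clear of the jaws. The screw stands low and the foot is on the cap, with its edge unchanged at row 191.3. Handing in.

```bash
python3 - <<'E'
from station import ticket,arm
print(arm.read_time()); ticket.finish_job(); print(arm.read_time())
E
```

```text
60.4667
the job is handed in; nothing more can be done
the job is handed in; nothing more can be done
```

I fitted the crank fully home, wound the press screw 3.0 turns clockwise by the handle, then lifted the crank off and laid it back on its mat. I handed in at 60.5 s of the 72 s allowed; no verdict was reported.

**Fitting:** The crank did not drop on during a first 92° sweep, because it was about 2 mm off to the side. It went on once I steered by the side forces, and a small wiggle at the bottom took it home. The total drop was about 26 mm, as expected.

**Winding:** The foot stopped moving at about 2.43 turns in the pictures, so it stands about 0.55 turn past the touch, which I estimate at 110 N. I judged this by sight alone. The handle force, read after each stop, stayed near 1 N instead of the expected 5 N or more, so it could not confirm the grip.

**Handle slip:** The fingers slid about 4 mm up the handle during winding, while pictures at turns 1 and 2.25 showed the screw sinking the expected 10 mm a turn.

**Last checks:**
- **Cap:** the foot's edge had not moved since winding stopped. I did not measure the cap's centring or tilt.
- **Crank:** it lies on the mat, and the gripper is clear of it. It met the mat about 2–3 mm higher than I predicted, which may be slip in the grip. The gripper partly hid the hub in the last picture, so I did not measure its flatness.
- **Other things:** I steered clear of the tray, pot, oil bottle and spanner, but did not check their positions at the end.

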